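# Hold a microphone foot square in the corner of a squaring jig

### The arm

A 6-joint arm with a two-finger parallel gripper is mounted at the origin on the work surface. World frame = base frame: x ahead of the robot, y to its left, z up, the work surface at z = 0. Lengths are in m, angles in rad, forces in N, time in s.
With the tool pointing down it reaches from about 0.3 to 1 m from the base axis. Payload 5.1 kg.
Tool frame: the origin (TCP) lies midway between the tips of the shut fingers; the grasp point (between the pads) lies 19 mm behind it; x points along the fingers, y is the direction in which the jaws open and shut, and the axes are right-handed (so a half turn about x gives the same grasp; the last joint's range is limited). The gripper opens to 95 mm and grips with 3 to 60 N. Pads are 20 mm wide; open, the fingers measure 119 mm over their backs; the gripper's body (75 mm by 180 mm) begins 59 mm behind the grasp point.
Start: joints at [1.089, 0.124, 1.65, -0, 1.367, -0.083], TCP at [0.252, 0.599, 0.215] pointing down, gripper open.
Joint ranges: [-2.61, 2.61], [-1.02, 2.33], [0.03, 2.71], [-1.35, 4.49], [0.32, 2.68], [-2.91, 2.91]. Speed limits (rad/s): [2.57, 2.57, 3.14, 3.14, 3.14, 3.14].

### API

Orientations are given as a 3x3 rotation matrix whose columns are the frame's x, y, z axes.
In Python, from plant import manip, eyes, workorder gives the robot as it stands.
- The arm moves only by the tool servo_tool, never from a script. Its argument "motion" is a list of rows, each an object with "dp": the shift along the tool's x, y, z in cm, a list of three; "turn": the turn about the tool's x in degrees; "fingers": the opening, from 0 (shut) to 1 (fully open). A call has 1 to 20 rows; each row shifts and turns the pose as measured when the row begins, along the tool's axes as they then stand; what a row does not reach is not made up. A row lasts 1/12 s, in which the tool goes at most 41.7 mm and 7.16 degrees, less where a joint would pass 70% of its speed; a pose out of reach is approached as far as the arm can. A call is refused whole if a number of a shift passes 4.17 or a number of a turn 7.16, either way. A call with a gripper value outside its range is refused whole. The fingers move at their own pace and stop on an object; "squeeze" is the grip in N (left out, the last holds). Time passes only in rows, so rows that do not move let the fingers close. It gives the time, the measured TCP pose, the force and the opening at its end, in the units of the state.
- manip.get_state(): the state, without advancing time (a new reading comes with each control period).
- eyes.camera(name): name is "scene" or "top" or "wrist"; returns a dict with "frame" (400x640x3 uint8, red, green, blue), "z_map" (400x640 float32, m along the optical axis (not along the pixel's ray), 0 where there is no reading), "intrinsics" (3x3 intrinsics, pixels), "D" ([k1, k2, p1, p2, k3] as OpenCV has them; the pictures are not rectified), "R" (3x3) and "t" (3): a world point X has camera coordinates R X + t; the wrist camera has in their place "mount" (4x4, takes a point from camera to tool coordinates, whose origin is the TCP and whose axes are the tool frame's). Camera axes: x right, y down, z forward; pixel columns grow to the right and rows downward; lengths in m; the calibration is good to about 2 mm. A picture is of the moment at which its call begins: read the wrist's pose just before it.
- workorder.sign_off(): hands the job in, once; it reports no verdict.
The state is a dict: "t": time; "joints": joint angles; "qd": joint speeds; "joint_torque": joint torques, N m; "position": TCP position; "tcp_rot": TCP orientation; "contact_force": force on the tool from outside, world axes, zero at the start; "moment": the same for the moment, N m; "width": finger opening in m.
Only numpy, scipy, OpenCV 4.12 (cv2) and the standard library are available. Lean on these libraries where they do the work, as an engineer would, in place of code of your own. Each camera call takes 0.05 s, during which the arm holds its last target. There are 200 camera calls.

### The job

A colleague is about to fasten the tan plastic microphone foot from below and needs it held square in the jig's corner. Swing the jig's steel hold-down arm up and over past upright so that it lies right back out of the way, then stand the foot flat on the jig board in the corner, square and touching both aluminium fences, and press it firmly against both. Finish while still gripping the foot and pressing it there (do not let go), and leave the microphone, the rubber cradle and the two hex wrenches where they are.

Things in the scene. Friction and masses are not known exactly. Their poses are not given: they have to be found in the camera images.
- corner (a point): Inside corner of the jig, where both fences' inner faces meet the top of the jig board (12 mm above the shelf). z up; x points through the far fence, y through the side fence: the foot belongs on the -x, -y side and is pressed towards +x and +y. The smooth grey board, fixed to the shelf, is 220 x 150 x 12 mm, centred at -40, -40 mm from here. The jig's yaw varies by +-20 degrees.
- fence_far: Fixed, rigid, smooth aluminium fence bar of the jig, 12 mm thick (x) by 97 mm long (y) by 22 mm high above the board; its inner face is the plane x = 0 of point corner. Origin at the centre of its underside; axes as those of point corner.
- fence_side: Fixed, rigid, smooth aluminium fence bar of the jig, 85 mm long (x) by 12 mm thick (y) by 22 mm high above the board; its inner face is the plane y = 0 of point corner. Origin at the centre of its underside; axes as those of point corner.
- clamp (a joint): Angle of the steel hold-down arm: 0 = closed, level over the nest, pointing along -x of point corner (it starts so, on its stop); 1.57 = upright; 2.7 = open, lying back on its stop beyond the far fence. No spring: its weight (200 g, damped hinge) makes it fall slowly shut when before upright, and back by itself to 2.7 within about 2 s once let go past 1.75.
- hinge (a point): Point on the hold-down arm's hinge axis, fixed to the jig, 85 mm above the shelf, 45 mm along +x and 35 mm along -y from point corner. The axis is level, along y of point corner. The dark steel cheeks that carry it reach 98 mm above the shelf.
- grip (a point): Grip point on the hold-down arm's T-handle, a round steel crossbar (12 mm thick, 90 mm long, along y of point corner) at the arm's free end, 130 mm from the hinge axis; moves with the arm. The arm, a strip 18 x 6 mm, meets the bar's middle; this point is 32 mm from there on the -y side. Closed: 85 mm above the shelf. A presser hangs 28 mm below the strip, 80 mm from the hinge.
- foot: Loose tan plastic microphone foot, 140 to 280 g: square base 70 x 70 x 20 mm, a square boss 30 x 30 mm in its middle up to 65 mm above the underside, a brass stud (10 mm thick) on top up to 75 mm. Origin at the centre of the underside; z up, x and y along the parallel sides of base and boss. All four sides are alike. Starts flat on the shelf, left (+y) of the jig.
- cradle: Bystander: black rubber shock cradle, two rings 90 mm across joined by four posts, 44 mm high, loose on the shelf. Origin at the centre of the underside. The foot and the cradle may swap places.
- microphone: Bystander: gold-plated microphone lying on two rubber pads, 161 mm long along its y, 54 mm high, loose. Origin on the shelf under the body, near its middle.
- wrench_a: Bystander: aluminium L-shaped hex wrench lying flat, 85 mm long along its x, 7 mm thick, loose. Origin on the shelf under the middle of the long leg.
- wrench_b: Bystander: aluminium L-shaped hex wrench lying flat, 70 mm long along its x, 7 mm thick, loose. Origin on the shelf under the middle of the long leg.
Mind the look-alikes: they are no part of the job. There is more than one size of the foot; the one meant has the size given above.

How it is judged:
By the outcome, as a careful person would: the job done as asked, in the order asked, and still so for the second after the job is handed in, while the arm keeps its last pose, push and grip.
It also fails if it takes over 72 s, if anything falls off the work surface, if the arm or the gripper's body presses on something with over 40 N, if the wrist force passes 120 N, or if a joint passes its speed limit or range.

## Working session

There is one attempt and no reset: what is moved stays moved. The work goes in short steps, Python scripts to look and compute and a tool call to move; the robot and the scene stay as the last step left them, time stands still between calls to the robot, and variables do not carry over. Pictures are saved under pics/ and viewed, about 8 in all and at most 12, crops included, and the job is handed in when it is done.

Besides the shell and the picture viewer there is one more tool, called in YAML: its name, and indented under it one key for each argument. servo_tool: Moves the arm, as the interface text tells. Its arguments: {"type":"object","properties":{"motion":{"type":"array","items":{"type":"object","properties":{"dp":{"type":"array","items":{"type":"number"}},"turn":{"type":"number"},"fingers":{"type":"number"}}}},"squeeze":{"type":"number"}},"required":["motion"]}

```bash
mkdir -p pics
cat > h.py <<'E'
import numpy as np,cv2
from plant import manip,eyes,workorder
def cam(n):
    s=manip.get_state(); c=eyes.camera(n)
    if n=="wrist":
        T=np.eye(4);T[:3,:3]=s["tcp_rot"];T[:3,3]=s["position"]
        M=T@np.array(c["mount"]); c["R"]=M[:3,:3].T; c["t"]=-M[:3,:3].T@M[:3,3]
    c["R"]=np.array(c["R"]);c["t"]=np.array(c["t"]).ravel();c["K"]=np.array(c["intrinsics"]);c["D"]=np.array(c["D"],float)
    return c
def rays(c,uv):
    p=cv2.undistortPoints(np.array(uv,float).reshape(-1,1,2),c["K"],c["D"]).reshape(-1,2)
    return np.c_[p,np.ones(len(p))]
def onplane(c,uv,z):
    d=rays(c,uv)@c["R"]; o=-c["R"].T@c["t"]
    return o+d*((z-o[2])/d[:,2])[:,None]
def depth(c,uv):
    uv=np.array(uv).reshape(-1,2); r=rays(c,uv)
    z=c["z_map"][uv[:,1].astype(int),uv[:,0].astype(int)]
    return (r*z[:,None]-c["t"])@c["R"]
def cloud(c):
    v,u=np.mgrid[0:400,0:640]
    return depth(c,np.c_[u.ravel(),v.ravel()]).reshape(400,640,3)
def proj(c,X):
    return cv2.projectPoints(np.array(X,float).reshape(-1,1,3),cv2.Rodrigues(c["R"])[0],c["t"],c["K"],c["D"])[0].reshape(-1,2)
def save(n,im,k=1):
    cv2.imwrite("pics/"+n,cv2.resize(im[:,:,::-1],None,fx=k,fy=k))
E
python3 - <<'E'
from h import *
a=cam("scene");b=cam("top")
for n,c in(("scene",a),("top",b)):
    np.savez(n+".npz",**{k:c[k] for k in("frame","z_map","K","D","R","t")}); save(n+"1.png",c["frame"],1.25)
    print(n,-c["R"].T@c["t"])
s=manip.get_state();print(s["t"],s["position"],s["tcp_rot"],s["width"],s["contact_force"])
E
```

```text
scene [1.15959051 0.4878189  0.54725026]
top [0.5111305  0.10030749 1.23559706]
0.1 [0.25216872 0.59845352 0.21349868] [[-8.46585949e-04  3.88325264e-01  9.21521987e-01]
 [-1.66685204e-03  9.21520489e-01 -3.88326164e-01]
 [-9.99998252e-01 -1.86479228e-03 -1.32865539e-04]] 0.09504779799894357 [0.59728269 0.85226214 0.38894438]
```

View pics/scene1.png

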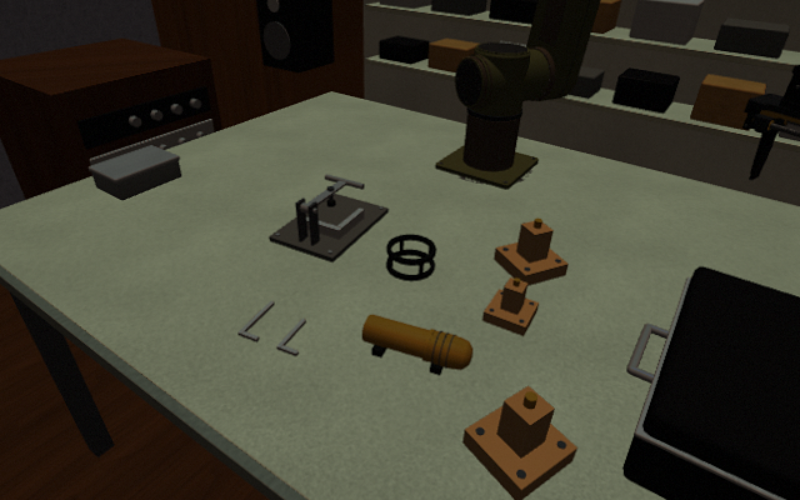

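View pics/top1.png

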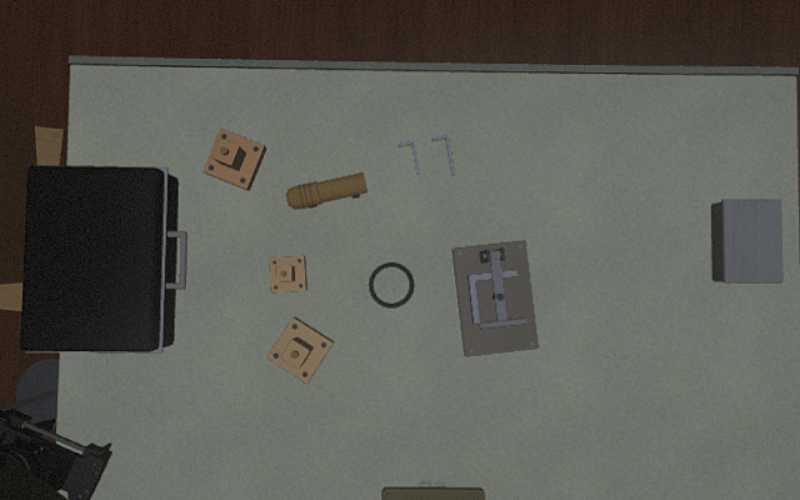

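The scene view shows three tan feet, at (530,250), (512,305) and (520,440). The top view shows them at (300,349), (287,273) and (234,158), with the cradle at (392,285), the jig at (495,297) and its clamp closed. I'll measure the base sizes to choose the foot, and the jig's pose.

Run:
```python
from h import *
c=dict(np.load("top.npz"));P=cloud(c);f=c["frame"]
hsv=cv2.cvtColor(f,cv2.COLOR_RGB2HSV)
m=((hsv[...,0]<18)&(hsv[...,1]>70)&(hsv[...,2]>50)).astype(np.uint8)
m[:90]=0;m[:,:150]=0;m[:,280:]=0
cs,_=cv2.findContours(m,cv2.RETR_EXTERNAL,cv2.CHAIN_APPROX_NONE)
for q in cs:
    if cv2.contourArea(q)<200: continue
    x,y,w,h=cv2.boundingRect(q); Q=P[y:y+h,x:x+w].reshape(-1,3)
    # cast top contour on the base-top height per object
    zs=Q[:,2]; base=np.median(zs[(zs>.008)&(zs<.035)])
    X=onplane(c,q.reshape(-1,2),base)
    r=cv2.minAreaRect((X[:,:2]*1000).astype(np.float32))
    print((x*1.25,y*1.25),"base z",base,"max",np.percentile(zs,99),"rect",r)
# board: colour/height mask
B=P[180:300,340:450]; k=(B[...,2]>.006)&(B[...,2]<.018)
r=cv2.minAreaRect((B[k][:,:2]*1000).astype(np.float32));print("board",r,np.median(B[k][:,2]))
k=(B[...,2]>.026)&(B[...,2]<.042);F=B[k];print("fence",cv2.minAreaRect((F[:,:2]*1000).astype(np.float32)),np.median(F[:,2]))
k=(B[...,2]>.075);F=B[k];print("arm",cv2.minAreaRect((F[:,:2]*1000).astype(np.float32)),np.median(F[:,2]))
# board outline by colour
g=f.astype(int);mm=((f.max(2)<105)).astype(np.uint8);print(f[330*4//5,470*4//5],f[100,300])
save("jig.png",f[180:300,340:450],5)
```

```text
(268.75, 317.5) base z 0.026849262269079927 max 0.10284873478895716 rect ((374.5557861328125, 267.3533020019531), (93.67281341552734, 95.98239135742188), 57.93330764770508)
(270.0, 256.25) base z 0.019736205725585917 max 0.07459418599034495 rect ((524.7161865234375, 295.14581298828125), (67.9992904663086, 69.8855972290039), 4.1525468826293945)
(203.75, 128.75) base z 0.026842908187376894 max 0.10117382519628973 rect ((753.0394287109375, 404.789794921875), (98.76165771484375, 95.01976013183594), 69.23348999023438)
board ((479.0750732421875, -120.31344604492188), (294.1106872558594, 269.4271545410156), 1.5696513652801514) 0.011501427481528395
fence ((507.5239562988281, -90.98402404785156), (85.56585693359375, 137.93714904785156), 51.17011642456055) 0.03345062154819797
arm ((476.1141662597656, -32.57344055175781), (153.01963806152344, 235.4659881591797), 16.282943725585938) 0.08895837661168252
[83 82 76] [110 114 107]
```

View pics/jig.png

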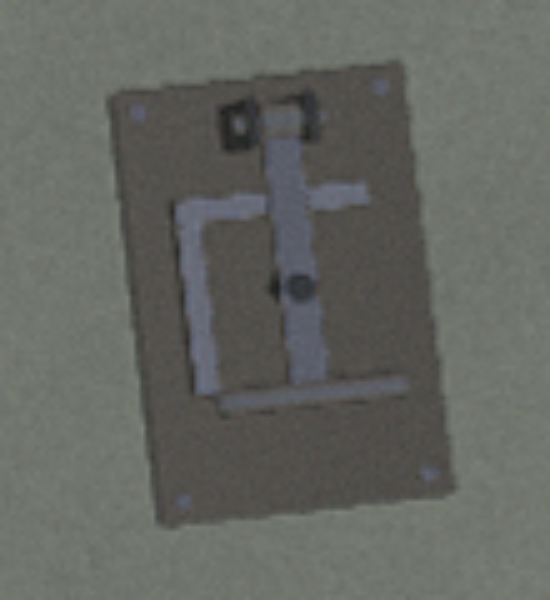

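The close crop shows the jig: board corners at (107,95), (400,62), (455,490) and (160,527), L-shaped fences with the corner at about (205,220), and the T-bar along (220,405)–(408,383). Only the middle foot measures 70 mm square and 75 mm high, so it is the target. The other two are about 96 mm.

Run:
```python
from h import *
c=dict(np.load("top.npz"))
def up(L): return np.array(L,float)/5+[340,180]-.4
Bd=onplane(c,up([(107,95),(400,62),(455,490),(160,527)]),.012)[:,:2]
cen=Bd.mean(0);print("board",Bd.round(4).tolist(),cen)
ex=(Bd[0]-Bd[3])+(Bd[1]-Bd[2]);yaw=np.arctan2(ex[1],ex[0]);ey=(Bd[0]-Bd[1])+(Bd[3]-Bd[2]);y2=np.arctan2(-ey[0],ey[1])
print(np.degrees([yaw,y2]),np.linalg.norm(Bd[0]-Bd[3]),np.linalg.norm(Bd[0]-Bd[1]))
yaw=(yaw*220+y2*150)/370;R=np.array([[np.cos(yaw),-np.sin(yaw)],[np.sin(yaw),np.cos(yaw)]])
cor=cen+R@[.04,.04];print("corner",cor,"yaw",np.degrees(yaw))
print("corner via fence top inner", onplane(c,up([(207,220)]),.034))
bar=onplane(c,up([(220,405),(408,383)]),.088);print("bar",bar, "jig", (bar[:,:2]-cor)@R)
print("grip pred",cor+R@[.045-.13,-.035-.032],"bar mid",cor+R@[-.085,-.035],"hinge",cor+R@[.045,-.035])
```

```text
board [[0.5791, -0.033], [0.5976, -0.1817], [0.3821, -0.2093], [0.3622, -0.0609]] [ 0.48027383 -0.12123357]
[7.31252715 7.36382117] 0.21870834295891553 0.14991154641390592
corner [ 0.51484098 -0.07645509] yaw 7.3333220210404395
corner via fence top inner [[ 0.516323  -0.0806605  0.034    ]]
bar [[ 0.42887941 -0.07898746  0.088     ]
 [ 0.44015082 -0.16796926  0.088     ]] jig [[-0.08558168  0.00846061]
 [-0.08576022 -0.08123205]]
grip pred [ 0.43908823 -0.15375658] bar mid [ 0.4350037  -0.12201833] hinge [ 0.56394035 -0.10542494]
```

servo_tool:
  motion:
    - {"dp": [0, -3.1, 2.3]}
    - {"dp": [0, -3.1, 2.3]}
    - {"dp": [0, -3.1, 2.3]}
    - {"dp": [0, -3.1, 2.3]}
    - {"dp": [0, -3.1, 2.3]}
    - {"dp": [0, -3.1, 2.3]}
    - {"dp": [0, -3.1, 2.3]}
    - {"dp": [0, -3.1, 2.3]}
    - {"dp": [0, -3.1, 2.3]}
    - {"dp": [0, -3.1, 2.3]}
    - {"dp": [0, -3.1, 2.3]}
    - {"dp": [0, -3.1, 2.3]}
    - {"dp": [0, -3.1, 2.3]}
    - {"dp": [0, -3.1, 2.3]}
    - {"dp": [0, -3.1, 2.3]}
    - {"dp": [0, -3.1, 2.3]}

```text
invalid input at $.motion[0]: expected keys dp, turn, fingers
```

servo_tool:
  motion:
    - {"turn": 7}
    - {"turn": 7}
    - {"turn": 7}
    - {"turn": 7}
    - {"turn": 7}
    - {"turn": 7}
    - {"turn": 7}
    - {"turn": 7}
    - {"turn": 4}
    - {"turn": 0}

```text
invalid input at $.motion[0]: expected keys dp, turn, fingers
```

servo_tool:
  motion:
    - {"dp": [0, -3.1, 2.3], "turn": 0, "fingers": 1}
    - {"dp": [0, -3.1, 2.3], "turn": 0, "fingers": 1}
    - {"dp": [0, -3.1, 2.3], "turn": 0, "fingers": 1}
    - {"dp": [0, -3.1, 2.3], "turn": 0, "fingers": 1}
    - {"dp": [0, -3.1, 2.3], "turn": 0, "fingers": 1}
    - {"dp": [0, -3.1, 2.3], "turn": 0, "fingers": 1}
    - {"dp": [0, -3.1, 2.3], "turn": 0, "fingers": 1}
    - {"dp": [0, -3.1, 2.3], "turn": 0, "fingers": 1}
    - {"dp": [0, -3.1, 2.3], "turn": 0, "fingers": 1}
    - {"dp": [0, -3.1, 2.3], "turn": 0, "fingers": 1}
    - {"dp": [0, -3.1, 2.3], "turn": 0, "fingers": 1}
    - {"dp": [0, -3.1, 2.3], "turn": 0, "fingers": 1}
    - {"dp": [0, -3.1, 2.3], "turn": 0, "fingers": 1}
    - {"dp": [0, -3.1, 2.3], "turn": 0, "fingers": 1}
    - {"dp": [0, -3.1, 2.3], "turn": 0, "fingers": 1}
    - {"dp": [0, -3.1, 2.3], "turn": 0, "fingers": 1}

```text
t: 1.43
position: [0.399, -0.023, 0.2063]
tcp_rot: [[-0.005, 0.373, 0.928], [-0.009, 0.928, -0.373], [-1.0, -0.011, -0.001]]
contact_force: [0.5, 0.0, 0.0]
width: 0.095
```

servo_tool:
  motion:
    - {"dp": [0, 0, 0], "turn": 7, "fingers": 1}
    - {"dp": [0, 0, 0], "turn": 7, "fingers": 1}
    - {"dp": [0, 0, 0], "turn": 7, "fingers": 1}
    - {"dp": [0, 0, 0], "turn": 7, "fingers": 1}
    - {"dp": [0, 0, 0], "turn": 7, "fingers": 1}
    - {"dp": [0, 0, 0], "turn": 7, "fingers": 1}
    - {"dp": [0, 0, 0], "turn": 7, "fingers": 1}
    - {"dp": [0, 0, 0], "turn": 7, "fingers": 1}
    - {"dp": [0, 0, 0], "turn": 4, "fingers": 1}
    - {"dp": [0, 0, 0], "turn": 0, "fingers": 1}

```text
t: 2.27
position: [0.3964, -0.0334, 0.2017]
tcp_rot: [[-0.013, 0.994, 0.108], [-0.01, 0.108, -0.994], [-1.0, -0.014, 0.009]]
contact_force: [0.8, 0.4, -0.0]
width: 0.0954
```

servo_tool:
  motion:
    - {"dp": [0, 0.8, 3.1], "turn": -1, "fingers": 1}
    - {"dp": [0, 0.8, 3.1], "turn": 0, "fingers": 1}
    - {"dp": [0, 0.8, 3.1], "turn": 0, "fingers": 1}
    - {"dp": [0, 0.8, 3.1], "turn": 0, "fingers": 1}
    - {"dp": [0, 0, 0], "turn": 0, "fingers": 1}
    - {"dp": [0, 0, 0], "turn": 0, "fingers": 1}

```text
t: 2.77
position: [0.4444, -0.1556, 0.2001]
tcp_rot: [[-0.014, 0.99, 0.143], [-0.008, 0.143, -0.99], [-1.0, -0.015, 0.006]]
contact_force: [0.1, -0.1, -0.5]
width: 0.0949
```

Run:
```python
from h import *
c=cam("wrist");s=manip.get_state();save("w1.png",c["frame"],1.25)
print(s["position"],s["tcp_rot"].round(3) if hasattr(s["tcp_rot"],"round") else s["tcp_rot"])
P=cloud(c);k=(P[...,2]>.082)&(P[...,2]<.100)&(P[...,0]<.455)
Q=P[k];print(len(Q),cv2.minAreaRect((Q[:,:2]*1000).astype(np.float32)),np.percentile(Q[:,2],[5,50,95]))
print("predicted grip px",proj(c,[[.439,-.154,.085],[.515,-.0765,.012]])*1.25)
```

```text
[ 0.44433021 -0.15535146  0.20003169] [[-0.014  0.99   0.143]
 [-0.009  0.143 -0.99 ]
 [-1.    -0.015  0.007]]
1500 ((442.55999755859375, -124.6060562133789), (25.635183334350586, 88.7331771850586), 7.004360675811768) [0.08618905 0.08935232 0.09127197]
predicted grip px [[394.95544435 236.5745488 ]
 [490.66507013 149.30322166]]
```

View pics/w1.png

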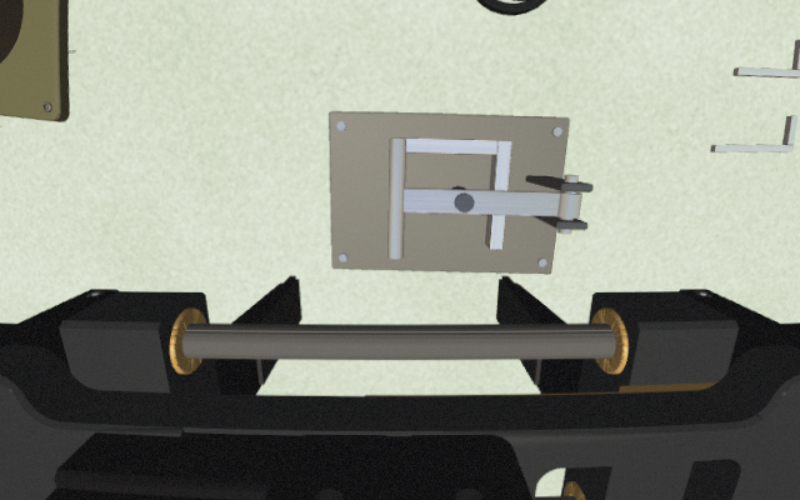

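The wrist view shows the bar at (397,138)–(396,258), and the predicted grip pixel (395,236) lies on it between the fingers. I'll descend and close on it.

servo_tool:
  motion:
    - {"dp": [3, -0.1, 0], "turn": 1, "fingers": 1}
    - {"dp": [3, -0.1, 0], "turn": 0, "fingers": 1}
    - {"dp": [3, -0.1, 0], "turn": 0, "fingers": 1}
    - {"dp": [3, 0, 0], "turn": 0, "fingers": 1}
    - {"dp": [1.5, 0, 0], "turn": 0, "fingers": 1}
    - {"dp": [0, 0, 0], "turn": 0, "fingers": 0.4}
    - {"dp": [0, 0, 0], "turn": 0, "fingers": 0.4}
  squeeze: 15

```text
t: 3.4
position: [0.4391, -0.1505, 0.0628]
tcp_rot: [[-0.008, 0.99, 0.138], [-0.01, 0.138, -0.99], [-1.0, -0.01, 0.008]]
contact_force: [-0.4, 0.5, 0.6]
width: 0.0864
```

servo_tool:
  motion:
    - {"dp": [-0.3, 0, 0.3], "turn": 0, "fingers": 0}
    - {"dp": [0, 0, 0], "turn": 0, "fingers": 0}
    - {"dp": [0, 0, 0], "turn": 0, "fingers": 0}
    - {"dp": [0, 0, 0], "turn": 0, "fingers": 0}
    - {"dp": [0, 0, 0], "turn": 0, "fingers": 0}
    - {"dp": [0, 0, 0], "turn": 0, "fingers": 0}
    - {"dp": [0, 0, 0], "turn": 0, "fingers": 0}
    - {"dp": [0, 0, 0], "turn": 0, "fingers": 0}
  squeeze: 15

```text
t: 4.07
position: [0.4442, -0.1545, 0.0744]
tcp_rot: [[0.004, 0.99, 0.141], [-0.015, 0.141, -0.99], [-1.0, 0.002, 0.016]]
contact_force: [-0.1, -0.1, 0.1]
width: 0.034
```

servo_tool:
  motion:
    - {"dp": [0.5, -0.3, 0], "turn": 0, "fingers": 0.3}
    - {"dp": [0.3, 0, 0], "turn": 0, "fingers": 0}
    - {"dp": [0, 0, 0], "turn": 0, "fingers": 0}
    - {"dp": [0, 0, 0], "turn": 0, "fingers": 0}
    - {"dp": [0, 0, 0], "turn": 0, "fingers": 0}
    - {"dp": [0, 0, 0], "turn": 0, "fingers": 0}
    - {"dp": [0, 0, 0], "turn": 0, "fingers": 0}
  squeeze: 15

```text
t: 4.65
position: [0.4403, -0.1551, 0.0651]
tcp_rot: [[0.002, 0.99, 0.14], [-0.015, 0.14, -0.99], [-1.0, -0.0, 0.015]]
contact_force: [0.3, -0.2, 0.3]
width: 0.0113
```

servo_tool:
  motion:
    - {"dp": [-1.5, 0.1, 0], "turn": 0, "fingers": 0}
    - {"dp": [-1.5, 0.3, 0], "turn": 0, "fingers": 0}
    - {"dp": [-1.4, 0.4, 0], "turn": 0, "fingers": 0}
    - {"dp": [-1.4, 0.6, 0], "turn": 0, "fingers": 0}
    - {"dp": [-1.3, 0.8, 0], "turn": 0, "fingers": 0}
  squeeze: 15

```text
t: 5.07
position: [0.4593, -0.1523, 0.1333]
tcp_rot: [[-0.004, 0.99, 0.139], [-0.018, 0.139, -0.99], [-1.0, -0.007, 0.017]]
contact_force: [-2.2, -3.1, -0.4]
width: 0.0117
```

servo_tool:
  motion:
    - {"dp": [-1.2, 0.9, 0], "turn": 0, "fingers": 0}
    - {"dp": [-1.1, 1.0, 0], "turn": 0, "fingers": 0}
    - {"dp": [-1.0, 1.1, 0], "turn": 0, "fingers": 0}
    - {"dp": [-0.9, 1.2, 0], "turn": 0, "fingers": 0}
    - {"dp": [-0.7, 1.3, 0], "turn": 0, "fingers": 0}
  squeeze: 15

```text
t: 5.48
position: [0.5112, -0.146, 0.1831]
tcp_rot: [[-0.016, 0.99, 0.138], [-0.024, 0.138, -0.99], [-1.0, -0.019, 0.022]]
contact_force: [-2.8, -1.1, 0.2]
width: 0.0115
```

servo_tool:
  motion:
    - {"dp": [-0.6, 1.4, 0], "turn": 0, "fingers": 0}
    - {"dp": [-0.4, 1.5, 0], "turn": 0, "fingers": 0}
    - {"dp": [-0.2, 1.5, 0], "turn": 0, "fingers": 0}
    - {"dp": [0, 1.5, 0], "turn": 0, "fingers": 0}
    - {"dp": [0.1, 1.5, 0], "turn": 0, "fingers": 0}
    - {"dp": [0.3, 1.5, 0], "turn": 0, "fingers": 0}
    - {"dp": [0.4, 1.4, 0], "turn": 0, "fingers": 0}
  squeeze: 15

```text
t: 6.07
position: [0.6168, -0.1336, 0.1879]
tcp_rot: [[-0.019, 0.99, 0.137], [-0.03, 0.136, -0.99], [-0.999, -0.023, 0.027]]
contact_force: [-1.1, -0.8, -1.2]
width: 0.0112
```

servo_tool:
  motion:
    - {"dp": [0.6, 1.3, 0], "turn": 0, "fingers": 0}
    - {"dp": [0.7, 1.2, 0], "turn": 0, "fingers": 0}
    - {"dp": [0, 0, 0], "turn": 0, "fingers": 1}
    - {"dp": [0, 0, 0], "turn": 0, "fingers": 1}
    - {"dp": [-2.5, 0.5, 0], "turn": 0, "fingers": 1}
    - {"dp": [-3, 0, 0], "turn": 0, "fingers": 1}
    - {"dp": [-3, 0, 0], "turn": 0, "fingers": 1}
  squeeze: 15

```text
t: 6.65
position: [0.6447, -0.1256, 0.2474]
tcp_rot: [[-0.041, 0.989, 0.139], [-0.025, 0.138, -0.99], [-0.999, -0.044, 0.019]]
contact_force: [0.2, -0.6, -0.5]
width: 0.0396
```

servo_tool:
  motion:
    - {"dp": [0, -0.6, -3.9], "turn": 0, "fingers": 1}
    - {"dp": [0, -0.6, -3.9], "turn": 0, "fingers": 1}
    - {"dp": [0, -0.6, -3.9], "turn": 0, "fingers": 1}
    - {"dp": [0, -0.6, -3.9], "turn": 0, "fingers": 1}
    - {"dp": [0, -0.6, -3.9], "turn": 0, "fingers": 1}
    - {"dp": [0, -0.6, -3.9], "turn": 0, "fingers": 1}
    - {"dp": [0, -0.6, -3.9], "turn": 0, "fingers": 1}
    - {"dp": [0, -0.6, -3.9], "turn": 0, "fingers": 1}
    - {"dp": [0, -0.6, -3.9], "turn": 0, "fingers": 1}
    - {"dp": [0, -0.6, -3.9], "turn": 0, "fingers": 1}
    - {"dp": [0, -0.6, -3.9], "turn": 0, "fingers": 1}
  squeeze: 15

```text
t: 7.57
position: [0.5171, 0.2965, 0.256]
tcp_rot: [[-0.017, 0.992, 0.123], [-0.028, 0.122, -0.992], [-0.999, -0.02, 0.026]]
contact_force: [1.7, 0.9, -0.1]
width: 0.0949
```

servo_tool:
  motion:
    - {"dp": [0, 0, 0], "turn": -7, "fingers": 0.8}
    - {"dp": [0, 0, 0], "turn": -7, "fingers": 0.8}
    - {"dp": [0, 0, 0], "turn": -7, "fingers": 0.8}
    - {"dp": [0, 0, 0], "turn": -7, "fingers": 0.8}
    - {"dp": [0, 0, 0], "turn": -7, "fingers": 0.8}
    - {"dp": [0, 0, 0], "turn": -7, "fingers": 0.8}
    - {"dp": [0, 0, 0], "turn": -7, "fingers": 0.8}
    - {"dp": [0, 0, 0], "turn": -7, "fingers": 0.8}
    - {"dp": [0, 0, 0], "turn": -7, "fingers": 0.8}
    - {"dp": [0, 0, 0], "turn": -7, "fingers": 0.8}
    - {"dp": [0, 0, 0], "turn": -7, "fingers": 0.8}
    - {"dp": [0, 0, 0], "turn": -7, "fingers": 0.8}
    - {"dp": [0, 0, 0], "turn": 0, "fingers": 0.8}
  squeeze: 15

```text
t: 8.65
position: [0.5057, 0.3013, 0.2615]
tcp_rot: [[-0.015, -0.058, 0.998], [-0.024, 0.998, 0.057], [-1.0, -0.023, -0.016]]
contact_force: [-0.4, -0.3, 0.4]
width: 0.0761
```

Run:
```python
from h import *
c=cam("wrist");s=manip.get_state();save("w2.png",c["frame"],1.25)
print(s["t"],s["position"],np.round(s["tcp_rot"],3),s["joints"])
P=cloud(c);d=np.hypot(P[...,0]-.525,P[...,1]-.295)
for lo,hi in((.012,.026),(.058,.068),(.07,.08)):
    k=(P[...,2]>lo)&(P[...,2]<hi)&(d<.06);Q=P[k]
    if len(Q)>5:print(lo,len(Q),cv2.minAreaRect((Q[:,:2]*1000).astype(np.float32)),np.median(Q[:,2]))
t=cam("top");save("t2.png",t["frame"][160:320,280:480],4)
P=cloud(t)[150:320,330:470];k=P[...,2]>.07;Q=P[k];print(cv2.minAreaRect((Q[:,:2]*1000).astype(np.float32)),Q[:,2].max())
R=np.array([[.9918,-.1277],[.1277,.9918]]);q=(Q[:,:2]-[.515,-.0767])@R
for x in np.arange(0,.2,.02):
    j=abs(q[:,0]-x)<.01
    if j.sum(): print(round(x,3),j.sum(),np.median(Q[j,2]).round(3),q[j,1].min().round(3),q[j,1].max().round(3))
```

```text
8.7 [0.50574946 0.30133461 0.26161622] [[-0.015 -0.054  0.998]
 [-0.024  0.998  0.053]
 [-1.    -0.023 -0.016]] [ 0.45378843 -0.01934669  1.72068932 -0.01538728  1.4640575  -1.16871286]
0.012 1812 ((524.884033203125, 292.44329833984375), (70.38005065917969, 69.06865692138672), 4.349867820739746) 0.019756923476511326
0.058 518 ((524.8585815429688, 292.72344970703125), (30.62110710144043, 28.979740142822266), 3.7060184478759766) 0.06468413083706626
0.07 59 ((524.7161254882812, 293.07470703125), (9.628304481506348, 8.716347694396973), 3.4881794452667236) 0.0746622286603636
((603.5842895507812, -16.601531982421875), (137.75379943847656, 264.35870361328125), 10.814153671264648) 1.235597064709241
0.02 106 1.236 0.176 0.176
0.04 123 0.093 -0.058 -0.013
0.06 88 0.095 -0.051 -0.018
0.08 70 0.105 -0.044 -0.026
0.1 89 0.142 -0.044 -0.027
0.12 69 0.125 -0.044 -0.026
0.14 73 0.133 -0.044 -0.026
0.16 197 0.144 -0.08 0.009
```

View pics/w2.png

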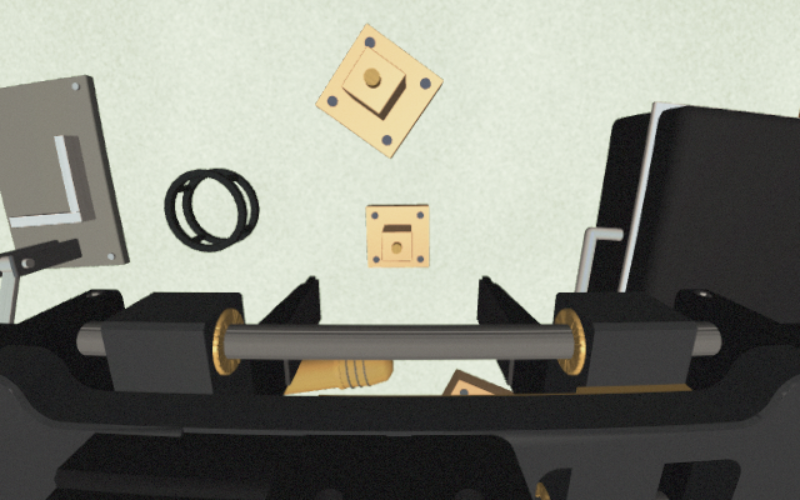

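View pics/t2.png

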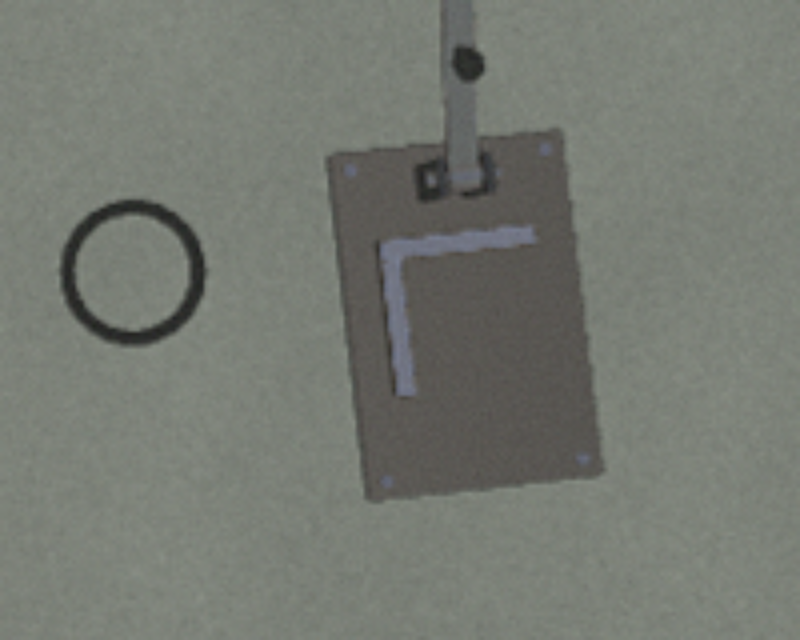

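Wrist view: the target foot is at (398,237) and the big look-alike at (380,90). The top crop shows the arm lying back beyond the far fence, with the inner fence corner at about (402,262) and the cradle untouched. Next I descend on the foot and refine the corner from the now-clear fences.

servo_tool:
  motion:
    - {"dp": [3.2, 0, 0.5], "turn": -0.8, "fingers": 0.8}
    - {"dp": [3.2, -0.1, 0.4], "turn": 0, "fingers": 0.8}
    - {"dp": [3.2, -0.1, 0.3], "turn": 0, "fingers": 0.8}
    - {"dp": [3.2, -0.1, 0.3], "turn": 0, "fingers": 0.8}
    - {"dp": [3.2, -0.1, 0.3], "turn": 0, "fingers": 0.8}
    - {"dp": [2, -0.1, 0.2], "turn": 0, "fingers": 0.8}
    - {"dp": [0, 0, 0], "turn": 0, "fingers": 0.8}
  squeeze: 15

```text
t: 9.33
position: [0.5272, 0.2942, 0.0815]
tcp_rot: [[-0.003, -0.047, 0.999], [-0.018, 0.999, 0.046], [-1.0, -0.018, -0.004]]
contact_force: [-1.5, 0.2, 0.3]
width: 0.0762
```

Run:
```python
from h import *
t=cam("top");f=t["frame"].astype(int)
sub=f[215:265,370:420];m=((sub[...,2]-sub[...,0]>5)&(sub.sum(2)>270)).astype(np.uint8)
P=cloud(t)[215:265,370:420]
print(m.sum())
n,l,st,ce=cv2.connectedComponentsWithStats(m);i=1+np.argmax(st[1:,4]);v,u=np.nonzero(l==i)
X=onplane(t,np.c_[u+370,v+215],.034)[:,:2]
R=np.array([[.9918,-.1277],[.1277,.9918]]);q=(X-[.515,-.0767])@R*1000
print(len(q),q.min(0),q.max(0))
# bins: side fence inner edge (min y for x<-15), far fence inner edge (min x for y<-15)
a=q[(q[:,0]<-8)&(q[:,0]>-65)];b=q[(q[:,1]<-8)&(q[:,1]>-75)]
for n,e,ax in(("side",a,0),("far",b,1)):
    o=1-ax;p=np.polyfit(e[:,ax],e[:,o],1);print(n,"centreline slope deg",np.degrees(np.arctan(p[0])),"offset",p[1],"mean width",len(e))
s=manip.get_state();print(s["position"])
```

```text
339
339 [-84.10101904 -84.60133948] [12.41205558 11.69644123]
side centreline slope deg -0.5520790625670321 offset 5.387113526791366 mean width 109
far centreline slope deg -0.41341392582396214 offset 5.18499656037269 mean width 123
[0.52776227 0.29464845 0.08329435]
```

servo_tool:
  motion:
    - {"dp": [2, -0.2, -0.3], "turn": -1, "fingers": 0.8}
    - {"dp": [2, 0, 0], "turn": 0, "fingers": 0.8}
    - {"dp": [1.3, 0, 0], "turn": 0, "fingers": 0.8}
    - {"dp": [0, 0, 0], "turn": 0, "fingers": 0.8}
    - {"dp": [0, 0, 0], "turn": 0, "fingers": 0.8}
  squeeze: 35

```text
t: 9.8
position: [0.5304, 0.2945, 0.0388]
tcp_rot: [[0.011, -0.059, 0.998], [-0.011, 0.998, 0.059], [-1.0, -0.012, 0.011]]
contact_force: [-0.1, -0.6, 0.2]
width: 0.076
```

servo_tool:
  motion:
    - {"dp": [0.7, -0.2, -0.5], "turn": 0, "fingers": 0.8}
    - {"dp": [0.5, 0, -0.2], "turn": 0, "fingers": 0.6}
    - {"dp": [0, 0, 0], "turn": 0, "fingers": 0.5}
    - {"dp": [0, 0, 0], "turn": 0, "fingers": 0.5}
  squeeze: 35

```text
t: 10.13
position: [0.5261, 0.2935, 0.0312]
tcp_rot: [[0.019, -0.058, 0.998], [-0.008, 0.998, 0.058], [-1.0, -0.009, 0.018]]
contact_force: [0.7, 0.0, -0.2]
width: 0.0617
```

servo_tool:
  motion:
    - {"dp": [0.3, -0.1, -0.1], "turn": 0, "fingers": 0}
    - {"dp": [0, 0, 0], "turn": 0, "fingers": 0}
    - {"dp": [0, 0, 0], "turn": 0, "fingers": 0}
    - {"dp": [0, 0, 0], "turn": 0, "fingers": 0}
    - {"dp": [0, 0, 0], "turn": 0, "fingers": 0}
    - {"dp": [0, 0, 0], "turn": 0, "fingers": 0}
    - {"dp": [0, 0, 0], "turn": 0, "fingers": 0}
  squeeze: 35

```text
t: 10.72
position: [0.526, 0.293, 0.0294]
tcp_rot: [[0.021, -0.058, 0.998], [-0.006, 0.998, 0.058], [-1.0, -0.007, 0.02]]
contact_force: [-1.0, -0.2, -0.3]
width: 0.0301
```

servo_tool:
  motion:
    - {"dp": [-1.5, 0, 0], "turn": 0, "fingers": 0}
    - {"dp": [-2.5, 0, 0], "turn": 0, "fingers": 0}
    - {"dp": [-2.5, 0, 0], "turn": 0, "fingers": 0}
    - {"dp": [-2.5, 0, 0], "turn": 0, "fingers": 0}
    - {"dp": [-1.5, 0, 0], "turn": 0, "fingers": 0}
    - {"dp": [0, 0, 0], "turn": 0, "fingers": 0}
  squeeze: 35

```text
t: 11.22
position: [0.5188, 0.2909, 0.1306]
tcp_rot: [[0.006, -0.058, 0.998], [-0.014, 0.998, 0.058], [-1.0, -0.014, 0.005]]
contact_force: [0.8, 0.1, -1.4]
width: 0.0299
```

servo_tool:
  motion:
    - {"dp": [0, -1.2, -0.2], "turn": 0, "fingers": 0}
    - {"dp": [0, -2.4, -0.4], "turn": 0, "fingers": 0}
    - {"dp": [0, -2.6, -0.5], "turn": 0, "fingers": 0}
    - {"dp": [0, -2.6, -0.5], "turn": 0, "fingers": 0}
    - {"dp": [0, -2.6, -0.5], "turn": 0, "fingers": 0}
    - {"dp": [0, -2.6, -0.5], "turn": 0, "fingers": 0}
    - {"dp": [0, -2.6, -0.5], "turn": 0, "fingers": 0}
    - {"dp": [0, -2.6, -0.5], "turn": 0, "fingers": 0}
    - {"dp": [0, -2.6, -0.5], "turn": 0, "fingers": 0}
    - {"dp": [0, -2.6, -0.5], "turn": 0, "fingers": 0}
    - {"dp": [0, -2.6, -0.5], "turn": 0, "fingers": 0}
    - {"dp": [0, -2.6, -0.5], "turn": 0, "fingers": 0}
    - {"dp": [0, -2.6, -0.5], "turn": 0, "fingers": 0}
    - {"dp": [0, -2.6, -0.5], "turn": 0, "fingers": 0}
    - {"dp": [0, -1.5, -0.3], "turn": 0, "fingers": 0}
    - {"dp": [0, 0, 0], "turn": -2, "fingers": 0}
    - {"dp": [0, 0, 0], "turn": -2, "fingers": 0}
    - {"dp": [0, 0, 0], "turn": 0, "fingers": 0}
  squeeze: 35

```text
t: 12.72
position: [0.4418, -0.1019, 0.1015]
tcp_rot: [[-0.047, -0.13, 0.99], [-0.018, 0.991, 0.129], [-0.999, -0.012, -0.049]]
contact_force: [-1.3, -0.4, -1.2]
width: 0.0298
```

servo_tool:
  motion:
    - {"dp": [0.3, -0.7, 0.8], "turn": 0, "fingers": 0}
    - {"dp": [0.4, -0.9, 1], "turn": 0, "fingers": 0}
    - {"dp": [0.4, -0.9, 1], "turn": 0, "fingers": 0}
    - {"dp": [0.3, -0.5, 0.4], "turn": 0, "fingers": 0}
    - {"dp": [0, 0, 0], "turn": 0, "fingers": 0}
    - {"dp": [0, 0, 0], "turn": 0, "fingers": 0}
  squeeze: 35

```text
t: 13.22
position: [0.4699, -0.1278, 0.0769]
tcp_rot: [[-0.061, -0.125, 0.99], [-0.013, 0.992, 0.125], [-0.998, -0.006, -0.062]]
contact_force: [0.4, 0.0, -2.9]
width: 0.0296
```

```bash
cat > foot.py <<'E'
from h import *
def foot(show=None):
    c=cam("wrist");s=manip.get_state();P=cloud(c);p=np.array(s["position"]);T=np.array(s["tcp_rot"])
    np.set_printoptions(suppress=True,precision=4)
    print("t",round(s["t"],2),"pos",p,"x",T[:,0],"y",T[:,1],"F",np.array(s["contact_force"]),"M",np.array(s["moment"]),"w",s["width"])
    hsv=cv2.cvtColor(c["frame"],cv2.COLOR_RGB2HSV)
    m=(hsv[...,0]<25)&(hsv[...,1]>60)&(np.linalg.norm(P-p,axis=2)<.09)
    ex,ey=np.array([.9918,.1277]),np.array([-.1277,.9918]);cor=np.array([.5146,-.0772])
    off=(P-p)@T[:,0]
    k=m&(abs(off-np.median(off[m&(off>-.03)]))<.004) if m.sum() else m
    k=m&(off>0)&(off<.02)
    Q=P[k];
    if len(Q)>50:
        A=np.c_[Q[:,:2]-Q[:,:2].mean(0),np.ones(len(Q))]
        w=np.ones(len(Q),bool)
        for _ in range(4):
            co=np.linalg.lstsq(A[w],Q[w,2],rcond=None)[0];r=Q[:,2]-A@co;w=abs(r)<max(.0015,2*np.median(abs(r)))
        Q=Q[w];print("base top n",len(Q),"z",co[2],"slopes deg jx,jy",np.degrees(co[:2]@np.c_[ex,ey]))
        q=(Q[:,:2]-cor)@np.c_[ex,ey]*1000
        r=cv2.minAreaRect(q.astype(np.float32));print("jig rect mm",r, "ext",np.percentile(q,[1,99],axis=0).round(1).tolist())
    if show: save(show,c["frame"],1.25)
    return c
E
python3 -c "
from foot import *
foot('w3.png')"
```

```text
t 13.27 pos [ 0.4697 -0.1276  0.0769] x [-0.0611 -0.0134 -0.998 ] y [-0.1256  0.9921 -0.0056] F [-0.1889 -0.5438 -2.515 ] M [ 0.0519 -0.0369  0.0156] w 0.029953185712564032
base top n 4638 z 0.06905734890640411 slopes deg jx,jy [-4.5672 -0.2684]
jig rect mm ((-65.33946228027344, -46.40798568725586), (70.13748931884766, 44.55440139770508), 89.84605407714844) ext [[-87.4, -80.7], [-48.3, -12.1]]
```

View pics/w3.png

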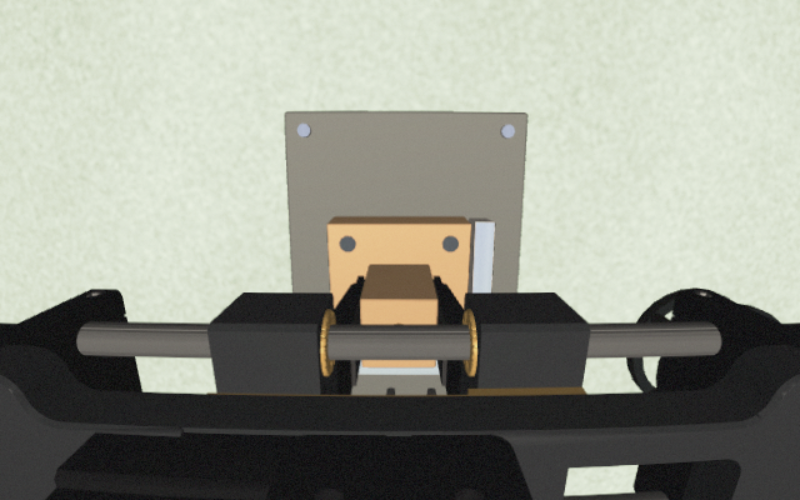

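The wrist view shows the foot's base at (330–470, 218–300) over the board, with the side fence on its right at (482,260). The foot is tilted about 4.6° because the arm sags under the load. I'll set it on the board clear of the fences and let it level there.

servo_tool:
  motion:
    - {"dp": [1, 0, 0], "turn": 0, "fingers": 0}
    - {"dp": [1, 0, 0], "turn": 0, "fingers": 0}
    - {"dp": [0.6, 0, 0], "turn": 0, "fingers": 0}
    - {"dp": [0.3, 0, 0], "turn": 0, "fingers": 0}
    - {"dp": [0.3, 0, 0], "turn": 0, "fingers": 0}
  squeeze: 35

```text
t: 13.68
position: [0.4664, -0.1271, 0.0432]
tcp_rot: [[-0.061, -0.127, 0.99], [-0.014, 0.992, 0.126], [-0.998, -0.006, -0.062]]
contact_force: [-7.3, 0.9, 21.3]
width: 0.0296
```

servo_tool:
  motion:
    - {"dp": [0, 0, 0], "turn": 0, "fingers": 0}
    - {"dp": [0.1, 0, 0], "turn": 0, "fingers": 0}
    - {"dp": [0.2, 0, 0], "turn": 0, "fingers": 0}
    - {"dp": [0.2, 0, 0], "turn": 0, "fingers": 0}
    - {"dp": [0.2, 0, 0], "turn": 0, "fingers": 0}
  squeeze: 35

```text
t: 14.1
position: [0.4701, -0.1283, 0.0431]
tcp_rot: [[-0.055, -0.127, 0.99], [-0.016, 0.992, 0.127], [-0.998, -0.009, -0.057]]
contact_force: [-3.3, 0.5, 8.4]
width: 0.0299
```

```bash
python3 -c "
from foot import *
foot()"
```

```text
t 14.15 pos [ 0.4703 -0.1284  0.0431] x [-0.0546 -0.0158 -0.9984] y [-0.1272  0.9918 -0.0087] F [-2.4904  0.1728  7.6055] M [0.4166 0.2748 0.0488] w 0.02983337865681914
base top n 4663 z 0.0351496778559054 slopes deg jx,jy [-3.2896 -0.4699]
jig rect mm ((-65.25909423828125, -47.077945709228516), (44.255802154541016, 70.17587280273438), 0.027738112956285477) ext [[-87.2, -81.4], [-48.5, -12.8]]
```

servo_tool:
  motion:
    - {"dp": [-0.2, 0, 0], "turn": 0, "fingers": 0.5}
    - {"dp": [0, 0, 0], "turn": 0, "fingers": 0.5}
    - {"dp": [0, 0, 0], "turn": 0, "fingers": 0.5}
    - {"dp": [0, 0, 0], "turn": 0, "fingers": 0.5}
  squeeze: 35

```text
t: 14.48
position: [0.4724, -0.1291, 0.0471]
tcp_rot: [[-0.05, -0.127, 0.991], [-0.018, 0.992, 0.127], [-0.999, -0.011, -0.052]]
contact_force: [-0.3, -1.2, 0.0]
width: 0.0465
```

```bash
python3 -c "
from foot import *
foot()"
```

```text
t 14.53 pos [ 0.4723 -0.129   0.047 ] x [-0.05   -0.0176 -0.9986] y [-0.1273  0.9918 -0.0111] F [0.9774 0.6132 0.052 ] M [ 0.0722 -0.0277  0.0242] w 0.04687025568307966
base top n 4838 z 0.03176685401050274 slopes deg jx,jy [-0.0022 -0.087 ]
jig rect mm ((-58.72874450683594, -47.029563903808594), (57.93095397949219, 70.14493560791016), 0.13292467594146729) ext [[-87.2, -81.3], [-32.1, -12.8]]
```

Now flat (base top at 31.8 mm, slopes under 0.1°) and square within 0.2°. I'll regrip lower and centred.

servo_tool:
  motion:
    - {"dp": [0.6, -0.1, -0.4], "turn": 0, "fingers": 0.5}
    - {"dp": [0.4, 0, 0], "turn": 0, "fingers": 0.5}
    - {"dp": [0, 0, 0], "turn": 0, "fingers": 0}
    - {"dp": [0, 0, 0], "turn": 0, "fingers": 0}
    - {"dp": [0, 0, 0], "turn": 0, "fingers": 0}
    - {"dp": [0, 0, 0], "turn": 0, "fingers": 0}
    - {"dp": [0, 0, 0], "turn": 0, "fingers": 0}
  squeeze: 45

```text
t: 15.12
position: [0.4664, -0.1302, 0.0349]
tcp_rot: [[-0.053, -0.127, 0.991], [-0.016, 0.992, 0.126], [-0.998, -0.009, -0.054]]
contact_force: [-1.1, 0.5, -1.3]
width: 0.0296
```

servo_tool:
  motion:
    - {"dp": [0, 0.3, 0.5], "turn": 0, "fingers": 0}
    - {"dp": [0, 0.3, 0.5], "turn": 0, "fingers": 0}
    - {"dp": [0, 0.3, 0.5], "turn": 0, "fingers": 0}
    - {"dp": [0, 0.3, 0.5], "turn": 0, "fingers": 0}
  squeeze: 45

```text
t: 15.45
position: [0.4834, -0.1178, 0.0352]
tcp_rot: [[-0.061, -0.128, 0.99], [-0.022, 0.992, 0.127], [-0.998, -0.014, -0.063]]
contact_force: [-25.3, -17.2, 21.3]
width: 0.03
```

```bash
python3 -c "
from foot import *
foot()"
```

```text
t 15.5 pos [ 0.4833 -0.1178  0.0353] x [-0.0619 -0.0224 -0.9978] y [-0.1276  0.9917 -0.0144] F [-15.7913  -8.7845  13.6232] M [-1.4179  2.6707 -0.4109] w 0.02983396908836574
base top n 4407 z 0.03258675892602277 slopes deg jx,jy [-0.3989 -0.7626]
jig rect mm ((-34.18589782714844, -38.290462493896484), (70.3350601196289, 70.48490142822266), 89.60601043701172) ext [[-69.2, -72.6], [-35.9, -3.9]]
```

servo_tool:
  motion:
    - {"dp": [0.2, 0, 0], "turn": 0, "fingers": 0}
    - {"dp": [0.3, 0, 0], "turn": 0, "fingers": 0}
    - {"dp": [0.3, 0.1, 0.1], "turn": 0, "fingers": 0}
    - {"dp": [0.3, 0.2, 0.2], "turn": 0, "fingers": 0}
  squeeze: 45

```text
t: 15.83
position: [0.4834, -0.1176, 0.0356]
tcp_rot: [[-0.08, -0.125, 0.989], [-0.028, 0.992, 0.123], [-0.996, -0.017, -0.083]]
contact_force: [-22.6, -11.2, 28.8]
width: 0.03
```

```bash
python3 -c "
from foot import *
foot()"
```

```text
t 15.88 pos [ 0.4834 -0.1177  0.0357] x [-0.081  -0.0278 -0.9963] y [-0.1252  0.992  -0.0175] F [-21.2923  -9.2775  28.2096] M [-0.6727  3.3882 -0.3959] w 0.02977614390947693
base top n 4419 z 0.03331842448060372 slopes deg jx,jy [-1.148  -0.8921]
jig rect mm ((-34.452293395996094, -38.05121994018555), (70.38973236083984, 69.86951446533203), 89.7407455444336) ext [[-69.2, -72.3], [-36.0, -3.5]]
```

servo_tool:
  motion:
    - {"dp": [0, 0, 0], "turn": 0, "fingers": 0}
    - {"dp": [-0.1, 0, 0], "turn": 0, "fingers": 0.45}
    - {"dp": [0, 0, 0], "turn": 0, "fingers": 0.45}
    - {"dp": [0, 0, 0], "turn": 0, "fingers": 0.45}
    - {"dp": [0, 0, 0], "turn": 0, "fingers": 0.45}
  squeeze: 45

```text
t: 16.3
position: [0.4853, -0.1166, 0.0374]
tcp_rot: [[-0.08, -0.125, 0.989], [-0.028, 0.992, 0.123], [-0.996, -0.018, -0.082]]
contact_force: [-0.9, 0.7, 1.5]
width: 0.0423
```

```bash
python3 -c "
from foot import *
foot()"
```

```text
t 16.35 pos [ 0.4851 -0.1166  0.0373] x [-0.0799 -0.0277 -0.9964] y [-0.1253  0.992  -0.0175] F [0.5342 0.3001 0.1561] M [ 0.0322 -0.0709 -0.0287] w 0.042978918466587905
base top n 4529 z 0.03177399134057729 slopes deg jx,jy [ 0.1601 -0.1212]
jig rect mm ((-34.73945999145508, -38.164642333984375), (70.41680908203125, 70.24755096435547), 89.402587890625) ext [[-69.7, -72.5], [-20.6, -3.5]]
```

Run:
```python
from foot import *
c=foot()
print(proj(c,[[.4844-.035*.9918-.035*.1277*-1,-.1164+.035*.9918-.035*.1277,.032]]))
P=cloud(c);ex,ey=np.array([.9918,.1277]),np.array([-.1277,.9918]);cor=np.array([.5146,-.0772])
q=(P[...,:2]-cor)@np.c_[ex,ey]*1000
k=(P[...,2]>.0335)&(P[...,2]<.037)&(q[...,1]>-15)&(q[...,1]<25)&(q[...,0]<-15)&(q[...,0]>-100)
print(k.sum(),np.percentile(q[k],[1,50,99],axis=0))
save("w4.png",c["frame"][150:300,230:430],4)
np.savez("w4.npz",**{a:c[a] for a in("frame","z_map","K","D","R","t")})
```

```text
t 16.4 pos [ 0.485  -0.1166  0.0373] x [-0.0802 -0.0277 -0.9964] y [-0.1252  0.992  -0.0175] F [0.0917 0.2142 0.1451] M [ 0.0198 -0.0325  0.0829] w 0.04286608314362426
base top n 4538 z 0.03176173734411626 slopes deg jx,jy [ 0.1217 -0.0493]
jig rect mm ((-34.46441650390625, -37.99293518066406), (70.35108184814453, 70.70294952392578), 89.81683349609375) ext [[-69.4, -72.5], [-20.3, -3.5]]
[[378.5288 194.7629]]
1088 [[-83.1366  -2.7572]
 [-58.7892   2.9833]
 [-27.797    8.7035]]
```

View pics/w4.png

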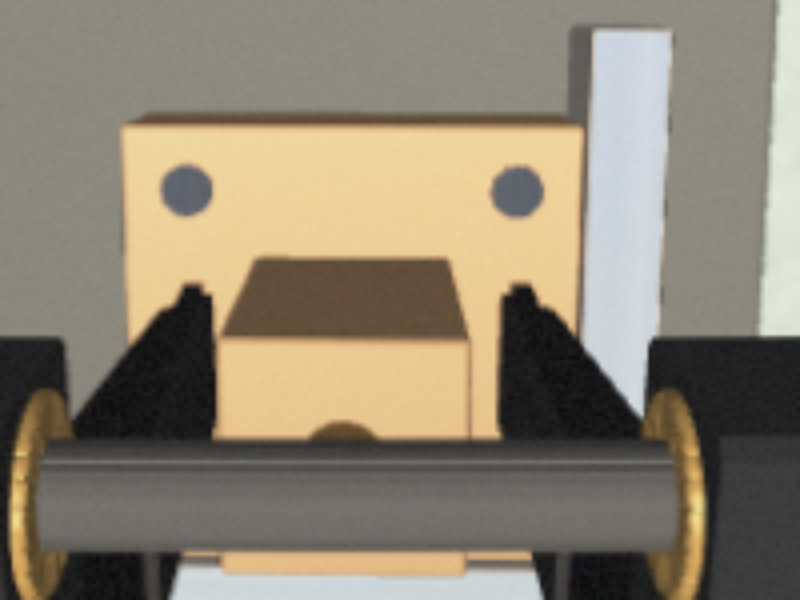

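The close crop shows the base's right edge at x≈580 against the fence face at about 580–592, touching to within about 1 mm, with perhaps 0.5° of yaw mismatch. I'll measure that mismatch.

Run:
```python
from h import *
c=dict(np.load("w4.npz"));f=c["frame"].astype(int)
ex,ey=np.array([.9918,.1277]),np.array([-.1277,.9918]);cor=np.array([.5146,-.0772])
sat=f[...,0]-f[...,2]
def line(uv,z,ax,name):
    X=onplane(c,uv,z)[:,:2];q=(X-cor)@np.c_[ex,ey]*1000
    a,b=(q[:,0],q[:,1]) if ax==0 else (q[:,1],q[:,0])
    for _ in range(4):
        p=np.polyfit(a,b,1);r=abs(b-np.polyval(p,a));k=r<max(.3,2*np.median(r));a,b=a[k],b[k]
    print(name,"n",len(a),"yaw rel deg",np.degrees(np.arctan(p[0]))*(1 if ax==0 else -1),"off",np.polyval(p,a.mean()).round(2),"range",a.min().round(1),a.max().round(1), "val at -35",np.polyval(p,-35).round(2))
def sub(arr,th): # first subpixel crossing downward
    i=np.nonzero((arr[:-1]>=th)&(arr[1:]<th))[0];return None if len(i)==0 else i[-1]+(arr[i[-1]]-th)/(arr[i[-1]]-arr[i[-1]+1])
R=[];L=[];FI=[];FO=[];BK=[]
for v in range(185,228):
    s=sat[v];x=sub(s[340:390],40)
    if x is not None:R.append((340+x,v))
    x=sub(s[250:300][::-1],40)
    if x is not None:L.append((299-x,v))
for v in range(162,228):
    w=(f[v,:,2]) ; g=w[365:420]; i=np.nonzero((g[:-1]<175)&(g[1:]>=175))[0]
    if len(i):FI.append((365+i[0]+(175-g[i[0]])/(g[i[0]+1]-g[i[0]]),v))
    j=np.nonzero((g[:-1]>=175)&(g[1:]<175))[0]
    if len(j):FO.append((365+j[-1]+(g[j[-1]]-175)/(g[j[-1]]-g[j[-1]+1]),v))
for u in range(268,370):
    s=f[150:215,u,0];i=np.nonzero((s[:-1]<180)&(s[1:]>=180))[0]
    if len(i):BK.append((u,150+i[0]+(180-s[i[0]])/(s[i[0]+1]-s[i[0]])))
line(R,.032,0,"foot +y edge");line(L,.032,0,"foot -y edge");line(FI,.034,0,"fence inner");line(FO,.034,0,"fence outer");line(BK,.032,1,"foot back edge")
```

```text
foot +y edge n 43 yaw rel deg -0.19141991802132793 off -3.12 range -67.0 -41.1 val at -35 -3.18
foot -y edge n 43 yaw rel deg -0.2959735819143432 off -72.92 range -67.0 -40.9 val at -35 -73.02
fence inner n 66 yaw rel deg -0.3946561733101032 off -2.54 range -80.8 -41.6 val at -35 -2.72
fence outer n 66 yaw rel deg -0.4891968659229083 off 8.67 range -80.8 -41.6 val at -35 8.45
foot back edge n 102 yaw rel deg -0.21973907917506486 off -69.33 range -67.7 -7.1 val at -35 -69.32
```

servo_tool:
  motion:
    - {"dp": [0.1, -0.1, -0.1], "turn": 0.3, "fingers": 0.45}
    - {"dp": [0, 0, 0], "turn": 0, "fingers": 0}
    - {"dp": [0, 0, 0], "turn": 0, "fingers": 0}
    - {"dp": [0, 0, 0], "turn": 0, "fingers": 0}
    - {"dp": [0, 0, 0], "turn": 0, "fingers": 0}
    - {"dp": [0, 0, 0], "turn": 0, "fingers": 0}
  squeeze: 50

```text
t: 16.9
position: [0.484, -0.1177, 0.036]
tcp_rot: [[-0.081, -0.12, 0.99], [-0.027, 0.993, 0.118], [-0.996, -0.018, -0.083]]
contact_force: [-0.0, -0.3, 0.2]
width: 0.0299
```

servo_tool:
  motion:
    - {"dp": [0.15, 0.4, 0.15], "turn": 0, "fingers": 0}
  squeeze: 50

```text
t: 16.98
position: [0.4843, -0.1173, 0.0362]
tcp_rot: [[-0.084, -0.122, 0.989], [-0.036, 0.992, 0.119], [-0.996, -0.026, -0.087]]
contact_force: [-15.5, -24.9, 20.6]
width: 0.0299
```

```bash
python3 -c "
from foot import *
foot();foot()"
```

```text
t 17.03 pos [ 0.4842 -0.1173  0.0362] x [-0.0839 -0.0365 -0.9958] y [-0.122   0.9922 -0.0261] F [ -9.0666 -14.7739   9.8597] M [-2.2613  1.6584 -0.0626] w 0.030122985287608026
base top n 4489 z 0.0325188139431869 slopes deg jx,jy [-0.082  -1.2031]
jig rect mm ((-49.881412506103516, -37.82749557495117), (70.11646270751953, 39.09910583496094), 89.68048095703125) ext [[-69.3, -72.0], [-35.1, -3.4]]
t 17.08 pos [ 0.4842 -0.1174  0.0362] x [-0.0836 -0.0359 -0.9959] y [-0.1216  0.9922 -0.0256] F [ -8.9854 -13.5336  10.1374] M [-2.1164  1.498  -0.0249] w 0.029768566987626834
base top n 4505 z 0.032584702986784564 slopes deg jx,jy [-0.0862 -1.3406]
jig rect mm ((-49.909908294677734, -37.84256362915039), (70.0811767578125, 39.163177490234375), 89.74945068359375) ext [[-69.3, -72.1], [-35.0, -3.4]]
```

Both fences now react (about 11 N and 13 N), but the push tilted the foot about 1.2° about the jig's x. I'll let it settle flat, regrip, and press with more down force and less side force.

servo_tool:
  motion:
    - {"dp": [0, 0, 0], "turn": 0, "fingers": 0}
    - {"dp": [0, 0, 0], "turn": 0, "fingers": 0.4}
    - {"dp": [0, 0, 0], "turn": 0, "fingers": 0.4}
    - {"dp": [0, 0, 0], "turn": 0, "fingers": 0.4}
    - {"dp": [0, 0, 0], "turn": 0, "fingers": 0}
    - {"dp": [0, 0, 0], "turn": 0, "fingers": 0}
    - {"dp": [0, 0, 0], "turn": 0, "fingers": 0}
    - {"dp": [0, 0, 0], "turn": 0, "fingers": 0}
    - {"dp": [0, 0, 0], "turn": 0, "fingers": 0}
  squeeze: 50

```text
t: 17.83
position: [0.4844, -0.1176, 0.0368]
tcp_rot: [[-0.083, -0.121, 0.989], [-0.037, 0.992, 0.119], [-0.996, -0.026, -0.087]]
contact_force: [-0.5, -0.8, 1.3]
width: 0.0299
```

```bash
python3 -c "
from foot import *
foot()"
```

```text
t 17.88 pos [ 0.4844 -0.1176  0.0368] x [-0.0834 -0.0364 -0.9959] y [-0.1213  0.9923 -0.0261] F [-1.2998 -0.8004  0.0588] M [ 0.0418  0.0861 -0.0407] w 0.029734455859987113
base top n 4481 z 0.03253344029600096 slopes deg jx,jy [-0.0048 -1.319 ]
jig rect mm ((-49.60414505004883, -38.04558181762695), (70.3246841430664, 39.424278259277344), 89.71519470214844) ext [[-69.2, -72.4], [-34.8, -3.6]]
```

servo_tool:
  motion:
    - {"dp": [0.2, 0, 0], "turn": 0, "fingers": 0}
    - {"dp": [0.3, 0, 0], "turn": 0, "fingers": 0}
    - {"dp": [0.35, 0, 0], "turn": 0, "fingers": 0}
    - {"dp": [0.35, 0, 0], "turn": 0, "fingers": 0}
    - {"dp": [0.35, 0, 0], "turn": 0, "fingers": 0}
  squeeze: 50

```text
t: 18.3
position: [0.4844, -0.1178, 0.0365]
tcp_rot: [[-0.092, -0.118, 0.989], [-0.031, 0.993, 0.116], [-0.995, -0.02, -0.095]]
contact_force: [-10.1, 3.2, 22.8]
width: 0.0302
```

```bash
python3 -c "
from foot import *
foot()"
```

```text
t 18.35 pos [ 0.4844 -0.1178  0.0365] x [-0.0917 -0.0313 -0.9953] y [-0.1182  0.9928 -0.0204] F [-10.3464   2.6918  23.1512] M [1.2299 1.7795 0.0068] w 0.029814641517844218
base top n 4462 z 0.0323184010120516 slopes deg jx,jy [-0.0426 -0.9131]
jig rect mm ((-49.581966400146484, -38.00210952758789), (70.285400390625, 39.49672317504883), 89.56128692626953) ext [[-69.2, -72.4], [-34.7, -3.8]]
```

servo_tool:
  motion:
    - {"dp": [0.35, -0.15, -0.15], "turn": 0, "fingers": 0}
    - {"dp": [0.35, -0.15, -0.15], "turn": 0, "fingers": 0}
    - {"dp": [0.35, -0.15, -0.15], "turn": 0, "fingers": 0}
    - {"dp": [0.35, -0.15, -0.15], "turn": 0, "fingers": 0}
    - {"dp": [0.35, -0.15, -0.15], "turn": 0, "fingers": 0}
    - {"dp": [0.35, -0.15, -0.15], "turn": 0, "fingers": 0}
    - {"dp": [0.35, -0.15, -0.15], "turn": 0, "fingers": 0}
  squeeze: 50

```text
t: 18.93
position: [0.4848, -0.1216, 0.036]
tcp_rot: [[-0.077, -0.113, 0.991], [-0.008, 0.994, 0.113], [-0.997, 0.0, -0.078]]
contact_force: [-1.6, 7.7, 18.4]
width: 0.0299
```

```bash
python3 -c "
from foot import *
foot()"
```

```text
t 18.98 pos [ 0.4848 -0.1218  0.0361] x [-0.0769 -0.0086 -0.997 ] y [-0.1128  0.9936  0.0001] F [-2.6189  6.6876 18.4775] M [ 0.9827  1.4011 -0.0665] w 0.029642823621195406
base top n 4492 z 0.03178273429612449 slopes deg jx,jy [ 0.3361 -0.0077]
jig rect mm ((-34.48882293701172, -42.09918212890625), (70.1320571899414, 70.86422729492188), 89.33464050292969) ext [[-69.6, -76.2], [-34.8, -7.6]]
```

Flat now (slopes 0.3° and 0.0°), about 4 mm off the side fence. I'll slide it back lightly in y, with a small yaw correction, then make the final press.

servo_tool:
  motion:
    - {"dp": [0, 0, 0], "turn": -0.4, "fingers": 0}
    - {"dp": [0, 0.25, 0], "turn": 0, "fingers": 0}
    - {"dp": [0, 0.2, 0], "turn": 0, "fingers": 0}
  squeeze: 50

```text
t: 19.23
position: [0.4842, -0.1175, 0.0363]
tcp_rot: [[-0.077, -0.121, 0.99], [-0.01, 0.993, 0.121], [-0.997, -0.001, -0.077]]
contact_force: [-0.7, -7.1, -1.4]
width: 0.0297
```

```bash
python3 -c "
from foot import *
foot()"
```

```text
t 19.28 pos [ 0.4841 -0.1175  0.0362] x [-0.0767 -0.0108 -0.997 ] y [-0.1213  0.9926 -0.0014] F [ 0.1156 -4.1038 -2.748 ] M [-0.6126 -0.0996  0.0358] w 0.02992084243919988
base top n 4476 z 0.031925881182234446 slopes deg jx,jy [ 0.3899 -0.1372]
jig rect mm ((-50.113059997558594, -37.85755157470703), (70.32754516601562, 39.449100494384766), 89.5985107421875) ext [[-69.4, -72.3], [-34.9, -3.4]]
```

servo_tool:
  motion:
    - {"dp": [0.2, 0.1, 0.1], "turn": 0, "fingers": 0}
    - {"dp": [0.35, 0.25, 0.1], "turn": 0, "fingers": 0}
  squeeze: 50

```text
t: 19.45
position: [0.4847, -0.1174, 0.036]
tcp_rot: [[-0.083, -0.123, 0.989], [-0.018, 0.992, 0.122], [-0.996, -0.007, -0.085]]
contact_force: [-19.0, -11.8, 35.4]
width: 0.0294
```

```bash
python3 -c "
from foot import *
foot();foot()"
```

```text
t 19.5 pos [ 0.4847 -0.1173  0.0361] x [-0.0836 -0.0178 -0.9963] y [-0.1227  0.9924 -0.0074] F [-14.8545  -9.351   25.3132] M [-0.7073  2.7299 -0.1264] w 0.02978321072200472
base top n 4529 z 0.0319151000083208 slopes deg jx,jy [ 0.0466 -0.3256]
jig rect mm ((-49.513118743896484, -37.87471389770508), (70.24967193603516, 39.93143844604492), 89.71432495117188) ext [[-69.4, -72.3], [-34.6, -3.4]]
t 19.55 pos [ 0.4847 -0.1174  0.0361] x [-0.0831 -0.0174 -0.9964] y [-0.1225  0.9924 -0.0071] F [-15.0969  -8.38    23.3533] M [-0.6612  2.6778 -0.065 ] w 0.030006571833455353
base top n 4520 z 0.03199299227675053 slopes deg jx,jy [ 0.1107 -0.4168]
jig rect mm ((-49.63321304321289, -37.82537841796875), (70.15660095214844, 39.74382400512695), 89.6724853515625) ext [[-69.3, -72.2], [-34.4, -3.4]]
```

servo_tool:
  motion:
    - {"dp": [0.1, 0.25, 0.1], "turn": 0, "fingers": 0}
    - {"dp": [0.25, 0.33, 0.1], "turn": 0, "fingers": 0}
  squeeze: 50

```text
t: 19.72
position: [0.4847, -0.1173, 0.0365]
tcp_rot: [[-0.088, -0.123, 0.988], [-0.028, 0.992, 0.121], [-0.996, -0.018, -0.091]]
contact_force: [-13.9, -13.8, 22.7]
width: 0.03
```

Run:
```python
from foot import *
foot();c=foot('w5.png')
t=cam("top");save("t5.png",np.hstack([t["frame"][90:340,160:480]]),2.4)
```

```text
t 19.77 pos [ 0.4847 -0.1173  0.0366] x [-0.0882 -0.0288 -0.9957] y [-0.1232  0.9922 -0.0178] F [-12.0355 -13.1452  16.2359] M [-1.5722  1.8537 -0.1381] w 0.029871303638621886
base top n 4528 z 0.03252128734279855 slopes deg jx,jy [-0.3833 -0.9354]
jig rect mm ((-49.66770935058594, -37.883445739746094), (70.23857879638672, 39.74267578125), 89.34154510498047) ext [[-69.4, -72.2], [-34.6, -3.4]]
t 19.82 pos [ 0.4847 -0.1172  0.0366] x [-0.088  -0.0285 -0.9957] y [-0.1232  0.9922 -0.0175] F [-10.4179 -11.8162  16.5097] M [-1.5409  1.7792 -0.0959] w 0.02991492264324848
base top n 4477 z 0.03259147980280667 slopes deg jx,jy [-0.2113 -0.9474]
jig rect mm ((-49.683738708496094, -37.886348724365234), (70.19779968261719, 39.69693374633789), 89.57565307617188) ext [[-69.3, -72.2], [-34.5, -3.4]]
```

View pics/w5.png

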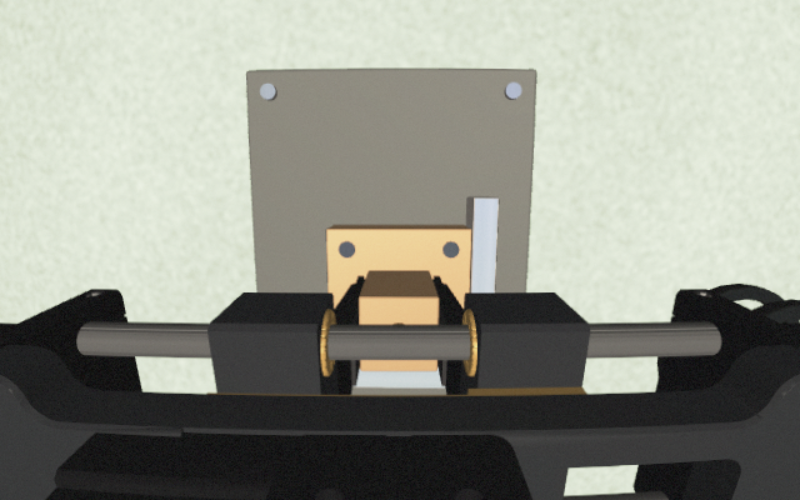

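View pics/t5.png

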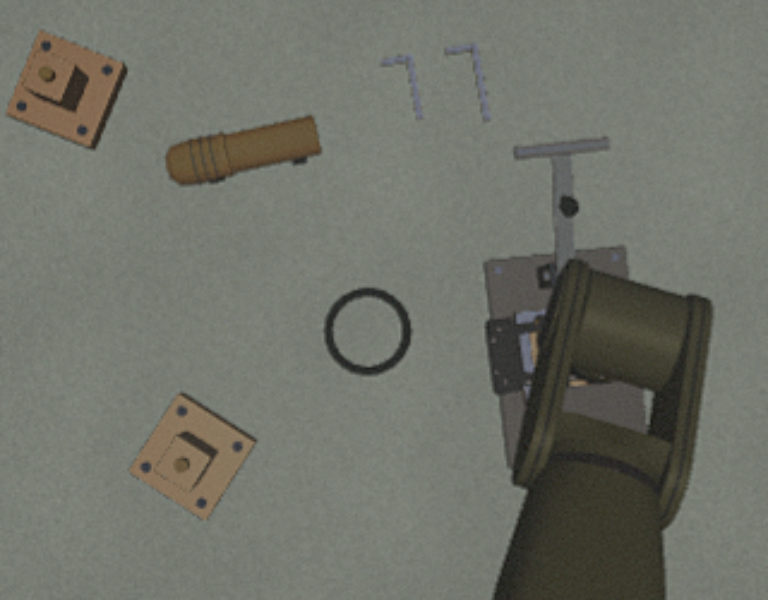

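The views confirm the arm lies back, the bystanders are in place and the foot is in the corner against both fences. A 0.9° lean has crept back in, so I'll repeat the levelling and press with a single final row.

servo_tool:
  motion:
    - {"dp": [0.2, 0, -0.1], "turn": 0, "fingers": 0}
    - {"dp": [0.35, -0.15, -0.15], "turn": 0, "fingers": 0}
    - {"dp": [0.35, -0.15, -0.15], "turn": 0, "fingers": 0}
    - {"dp": [0.35, -0.2, -0.15], "turn": 0, "fingers": 0}
    - {"dp": [0.35, -0.2, -0.15], "turn": 0, "fingers": 0}
    - {"dp": [0.35, -0.2, -0.15], "turn": 0, "fingers": 0}
    - {"dp": [0.35, -0.2, -0.15], "turn": 0, "fingers": 0}
    - {"dp": [0.35, -0.2, -0.15], "turn": 0, "fingers": 0}
  squeeze: 50

```text
t: 20.53
position: [0.4851, -0.1233, 0.0362]
tcp_rot: [[-0.074, -0.113, 0.991], [-0.001, 0.994, 0.113], [-0.997, 0.007, -0.074]]
contact_force: [-4.2, 6.6, 19.6]
width: 0.0299
```

```bash
python3 -c "
from foot import *
foot()"
```

```text
t 20.58 pos [ 0.4851 -0.1235  0.0362] x [-0.0741 -0.0016 -0.9972] y [-0.113   0.9936  0.0069] F [-4.1793  7.2891 19.4189] M [ 0.8842  1.5299 -0.0736] w 0.030226810473567685
base top n 4518 z 0.03190846331112905 slopes deg jx,jy [0.616 0.382]
jig rect mm ((-34.58374786376953, -43.60406494140625), (69.97425079345703, 71.04669952392578), 89.66597747802734) ext [[-69.7, -77.9], [-34.7, -9.3]]
```

servo_tool:
  motion:
    - {"dp": [0, 0, 0], "turn": -0.4, "fingers": 0}
    - {"dp": [0, 0.25, 0], "turn": 0, "fingers": 0}
    - {"dp": [0, 0.25, 0], "turn": 0, "fingers": 0}
    - {"dp": [0, 0.1, 0.05], "turn": 0, "fingers": 0}
    - {"dp": [0.3, 0.33, 0.1], "turn": 0, "fingers": 0}
  squeeze: 50

```text
t: 21.0
position: [0.4848, -0.1173, 0.0359]
tcp_rot: [[-0.078, -0.123, 0.989], [-0.011, 0.992, 0.123], [-0.997, -0.001, -0.079]]
contact_force: [-16.1, -17.7, 34.5]
width: 0.0302
```

```bash
python3 -c "
from foot import *
foot();foot()"
```

```text
t 21.05 pos [ 0.4848 -0.1173  0.036 ] x [-0.0781 -0.0112 -0.9969] y [-0.1228  0.9924 -0.0015] F [ -9.1883 -12.9369  17.0829] M [-1.8117  2.2353 -0.0522] w 0.03016000692072725
base top n 4551 z 0.03175996585472387 slopes deg jx,jy [ 0.0784 -0.1025]
jig rect mm ((-49.50586700439453, -37.91132736206055), (70.36454772949219, 39.7833137512207), 89.69912719726562) ext [[-69.2, -72.3], [-34.4, -3.4]]
t 21.1 pos [ 0.4848 -0.1173  0.036 ] x [-0.0776 -0.0106 -0.9969] y [-0.1224  0.9925 -0.001 ] F [ -9.1286 -11.6443  17.3471] M [-1.7843  2.1128 -0.0306] w 0.030195201521116592
base top n 4546 z 0.031794407101522246 slopes deg jx,jy [ 0.1091 -0.1674]
jig rect mm ((-49.40625762939453, -37.88089370727539), (70.2555160522461, 40.026588439941406), 89.78418731689453) ext [[-69.3, -72.2], [-34.3, -3.4]]
```

Flat within 0.2°, square within 0.3°, and pressing about 10 N on each fence. I'm handing in with this hold.

```bash
python3 -c "
from plant import workorder
print(workorder.sign_off())"
```

```text
the job is handed in; nothing more can be done
None
```

The job is handed in at about 21 s of the 72 s. The hold-down arm lies back, and the foot stands in the jig corner, still gripped and pressed.

- **Hold-down arm:** I swung it past upright by its T-handle and let go at about 2.1 rad. The top camera later showed it lying back on its stop beyond the far fence.
- **Choosing the foot:** of the three feet, only one measured 70 mm square and 75 mm high; the other two were about 96 mm, so I took the small one.
- **Levelling:** it leaned by up to 4.6° on the way because the arm sagged under the load and the push tilted it. I let go and regripped it on the board a few times, and twice dragged it flat under down force. After each drag I slid it back into the corner.
- **Last checks:**
  - The base top is at 31.8 mm (32 expected), with slopes of about 0.1° and 0.2°.
  - The foot is square to the jig within about 0.3°.
  - It pushes about 10 N towards each fence and 17 N down, with the grip set to 50 N on the 30 mm boss.
- **Bystanders:** the last top view showed the microphone, cradle and both wrenches where they started.

**Measurements that disagreed:**
- The wrist camera puts the side fence about 2.5–3 mm from where the top camera's corner estimate has it. I relied on the push forces and the close-up edge gap instead.
- Contact with the far fence was hidden from view, so it rests on force and position alone.
- Some of the push may be taken by friction on the board.

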